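# Clip the thermometer onto the wine bottle and hold it to the glass

## Robot

A 7-joint arm with a two-finger parallel gripper is mounted at the origin on the work surface. World frame = base frame: x ahead of the robot, y to its left, z up, the work surface at z = 0. Lengths are in m, angles in rad, forces in N, time in s.
With the tool pointing down it reaches from about 0.4 to 0.85 m from the base axis. Payload 10.4 kg.
Tool frame: the origin (TCP) lies midway between the tips of the shut fingers; the grasp point (between the pads) lies 19 mm behind it; z points along the fingers, y is the line along which they close (so a half turn about z gives the same grasp; the last joint's range is limited). The gripper opens to 87 mm and grips with 3 to 60 N. Pads are 19 mm wide; open, the fingers measure 117 mm over their backs; the gripper's body (75 mm by 190 mm) begins 51 mm behind the grasp point.
Start: joints at [-1.344, 0.332, -0.065, 1.46, 0.022, 1.35, -0.088], TCP at [0.154, 0.606, 0.223] pointing down, gripper open.
Joint ranges: [-2.6, 2.6], [-0.5, 2.12], [-1.47, 1.34], [0.16, 2.42], [-1.27, 4.41], [0.06, 2.06], [-2.6, 2.6]. Speed limits (rad/s): [2.22, 2.22, 2.79, 2.79, 3.14, 3.14, 3.14].

## Interface

Orientations are given as a unit quaternion [x, y, z, w].
In Python, from bench import r gives the robot as it stands.
- The arm moves only by the tool arm_command, never from a script. Its arguments are lists of equal length, an entry for each row: "xyz": the shift along the world's x, y, z in m, a list of three; "rot": the turn, a rotation vector about the world's x, y, z in rad, a list of three. In form: {"xyz": [[tx, ty, tz], ...], "rot": [[ax, ay, az], ...]}. A call has 1 to 20 rows; each row is the pose to reach, as a shift and turn from the pose commanded when the call began; what a row does not reach only later rows make up. A row lasts 1/12 s, in which the tool goes at most 41.7 mm and 7.16 degrees, less where a joint would pass 70% of its speed; a pose out of reach is approached as far as the arm can. A call with a gripper value outside its range is refused whole. "grip" is the opening, from 0 (shut) to 1 (fully open), set as the call begins (left out, the last holds). The fingers move at their own pace and stop on an object; "squeeze" is the grip in N (left out, the last holds). Time passes only in rows, so rows that repeat a pose let the fingers close. It gives the time, the measured TCP pose, the force, the opening and the grip force at its end, in the units of the state.
- r.read_state(): the state, without advancing time (a new reading comes with each control period).
- r.camera(name): name is "scene" or "top"; returns the picture (420x560x3 uint8, red, green, blue); there is no depth.
- r.camera_model(name): a dict with "fx", "fy", "cx", "cy" (pixels), "T" (4x4, takes a point from camera to world coordinates). Camera axes: x right, y up, looking along -z (the intrinsics and any distortion apply to the point x, -y, -z); pixel columns grow to the right and rows downward; lengths in m; the calibration is good to about 2 mm. A picture is of the moment at which its call begins. camera_model takes no time and is no camera call.
- r.close_job(): hands the job in; it is judged then, once.
Trained networks look in the newest picture that a camera, given by its name, has taken for a name from the list of things; names that differ only in an ending like _2 or _b are one class to them, and where a whole thing is asked for, a point or a joint stands for the part that bears it (a point fixed in the world has none). Each returns a list of dicts, best first, with "conf" (0 to 1); they miss things now and then, are a little off and sometimes report something else, mostly with a low value. They report only what shows in the picture. A call takes as long as a camera call. They do not tell look-alikes from the thing itself.
- r.look_for(label, camera): "at" ([x, y, z] in m, in the coordinates of the camera as it stood for that picture, good to about 4 mm: the middle of the surface that is visible of it).
- r.spot_point(label, camera): "at" ([x, y, z] in m, in the coordinates of the camera as it stood for that picture, good to about 4 mm: a listed point, or the origin of a listed thing).
The state is a dict: "time": time; "joint_positions": joint angles; "joint_vel": joint speeds; "joint_torque": joint torques, N m; "ee_pos": TCP position; "eef_rot": TCP orientation; "ft_force": force on the tool from outside, world axes, zero at the start; "torque": the same for the moment, N m; "width": finger opening in m; "grip_force": force on a finger pad.
Only numpy, scipy, OpenCV 4.12 (cv2) and the standard library are available. Lean on these libraries where they do the work, as an engineer would, in place of code of your own. Each camera call takes 0.05 s, during which the arm holds its last target. There are 200 camera calls.

## Task

Clip the bottle thermometer onto the wine bottle strapped in the wooden cradle: set its open steel cuff squarely over the middle of the bottle's body and press it straight down until the cuff springs open, snaps round the bottle and sits fully home. Do not let off after the snap: finish while still pressing it down with a light, steady push of about 10 N, so that its sensor foot stays firmly on the glass for the reading. Leave the other things on the table alone.

Things in the scene. Friction and masses are not known exactly. Their poses are not given: they have to be found in the camera images.
- housing: Grey plastic display housing on top of the loose thermometer, the part to hold: a block 30 (x) x 44 (y) x 26 mm high, origin at its centre, 79 mm above the table at the start. The thermometer stands on the lips of its cuff, housing uppermost, about 96 g. Axes as cuff_axis. The steel band just below the housing is 34 mm wide along x; keep fingertips 3 mm above the housing's underside.
- cuff_axis (a point): Point on the axis of the thermometer's steel cuff, 54.5 mm below the housing's centre, midway along the 34 mm wide band; x along the cuff's axis, z up to the housing. The cuff wraps over the top and both sides (83 mm wide) and is open below between two rounded lips 65 mm apart, lowest 24 mm below this point. Fully home, this point lies on the bottle's axis.
- sensor_foot: Steel sensor foot, 20 (x) x 10 mm, under the housing; origin at the centre of its lower face, 37.5 mm above cuff_axis, which rests on the bottle when home. Pressing down: the lips touch the glass with cuff_axis 41 mm above the bottle's axis, the push peaks at about 35 mm (12 to 18 N moving, 7 N if stopped there), is gone at 18 mm, then the cuff pulls itself down (up to 18 N) until this foot meets the glass.
- spring_left (a joint): Spring hinge of the cuff's arm on its own +y side, rad: 0 closed (as at rest and when home on the bottle), about 0.11 when forced open over the widest part of the bottle; springs shut at about 8 N m/rad.
- spring_right (a joint): The same for the arm on the cuff's -y side.
- wine_middle (a point): Middle of the body of the lying wine bottle, on its axis, 62 mm above the table: x along the axis towards the neck. Dark green glass, paper label on its foot half, 75 mm in diameter over a straight body that reaches 95 mm to the foot and 90 mm towards the neck; neck end at 205 mm. It is strapped to the cradle and does not move.
- cradle: Wooden cradle, fixed to the table, under the bottle, 210 by 104 mm; origin at the centre of its underside, x along the bottle's axis towards the neck, bottle axis 62 mm above it. Its two saddles, 18 mm thick, stand 70 mm either side of the middle and rise to 54 mm, each with a thin 12 mm wide brass strap over the bottle; between them the bottle's sides and underside are free.
- upright_bottle_mid (a point): Bystander: a full wine bottle standing upright, 75 mm in diameter, 300 mm tall; point 110 mm up its axis.
- tasting_glass_mid (a point): Bystander: a stemmed tasting glass, 65 mm in diameter, 157 mm tall; point 80 mm up its axis.
- corkscrew: Bystander: a waiter's corkscrew lying on the table, 112 mm long, 70 mm across with its worm, 17 mm high; origin at the middle of its handle's underside.
- bung: Bystander: a white barrel bung, 61 mm in diameter, 42 mm tall; origin at the centre of its underside.
Things that resemble listed ones, but are neither listed nor needed, are in the scene too. Of the things shaped like the part that bears housing, the bare steel one is meant.

How it is judged:
On the way:
1. the cuff, pressed down over the bottle, is sprung open by the glass on both sides (value of joint each of spring_left, spring_right above 0.05 rad and z of cuff_axis in the frame of cradle between 0.07 and 0.105 m and y of cuff_axis in the frame of cradle between -0.012 and 0.012 m).
At the end, for the whole second after the job is handed in: Cuff home: its axis within 4 mm of the bottle's and 0.1 rad in line, within 35 mm of the body's middle, both arms shut (below 0.03 rad), housing uppermost; the robot still presses on the housing, the foot bearing on the glass with 4 to 30 N (x of cuff_axis in the frame of cradle between -0.035 and 0.035 m and y of cuff_axis in the frame of cradle between -0.004 and 0.004 m and z of cuff_axis in the frame of cradle between 0.058 and 0.066 m and angle between the x axis of cuff_axis and the x axis of wine_middle, either way round below 0.1 rad and angle between cuff_axis's own z axis and vertical below 0.3 rad and value of joint each of spring_left, spring_right below 0.03 rad and contact force between sensor_foot and wine between 4 and 30 N and contact force between any of the fingers, the arm and housing above 2 N); the arm keeps its last pose, push and grip.
It fails at once if the bottle is crushed: more than 70 N on the sensor foot (contact force between sensor_foot and wine above 70 N).
It fails at once if another thing on the table is shifted by more than 25 mm or knocked over (distance of any of upright_bottle_mid, tasting_glass_mid, corkscrew, bung from where it was at the start of the episode above 0.025 m or angle between any of upright_bottle_mid, tasting_glass_mid, corkscrew, bung's own z axis and vertical above 0.5 rad).
It also fails if it takes over 42 s, if anything falls off the work surface, if the arm or the gripper's body presses on something with over 40 N, if the wrist force passes 120 N, or if a joint passes its speed limit or range.

## Working session

There is one attempt and no reset: what is moved stays moved. The work goes in short steps, Python scripts to look and compute and a tool call to move; the robot and the scene stay as the last step left them, time stands still between calls to the robot, and variables do not carry over. Pictures are saved under pics/ and viewed, at most 10 in all, crops included, and the job is handed in when it is done.

Besides the shell and the picture viewer there is one more tool, called after "Emit:" by a JSON object that holds its "method" and its "body", one argument or row to a line. arm_command: Moves the arm, as the interface text tells. Its arguments: {"type":"object","properties":{"xyz":{"type":"array"},"rot":{"type":"array"},"grip":{"type":"number"},"squeeze":{"type":"number"}},"required":["xyz","rot"]}

```bash
mkdir -p pics; cat > h.py <<'E'
import numpy as np,cv2
from bench import r
def w(c,p):
    T=np.array(r.camera_model(c)["T"]);return (T@np.r_[p,1])[:3]
def ray(c,u,v,z):
    m=r.camera_model(c);T=np.array(m["T"])
    d=T[:3,:3]@np.array([(u-m["cx"])/m["fx"],-(v-m["cy"])/m["fy"],-1]);o=T[:3,3]
    return o+d*(z-o[2])/d[2]
def pix(c,p):
    m=r.camera_model(c);q=np.linalg.inv(np.array(m["T"]))@np.r_[p,1]
    return m["cx"]+m["fx"]*q[0]/-q[2], m["cy"]-m["fy"]*q[1]/-q[2]
E
python3 - <<'E'
from h import *
for c in("scene","top"):
    cv2.imwrite(f"pics/{c}0.png",r.camera(c)[:,:,::-1])
    m=r.camera_model(c);print(c,{k:v for k,v in m.items() if k!="T"},np.round(m["T"],3).tolist())
    for l in("housing","cuff_axis","wine_middle","cradle","sensor_foot","upright_bottle_mid","tasting_glass_mid","corkscrew","bung"):
        print(l,[(round(d["conf"],2),np.round(w(c,d["at"]),3).tolist()) for d in r.spot_point(l,c)])
print(r.read_state())
E
```

```text
scene {'fx': 404.06879504297615, 'fy': 404.06879504297615, 'cx': 280.6044976317223, 'cy': 216.30993962362655} [[-0.454, -0.661, 0.598, 1.067], [0.891, -0.322, 0.322, 0.363], [-0.02, 0.678, 0.734, 0.722], [0.0, 0.0, 0.0, 1.0]]
housing [(0.84, [0.449, 0.315, 0.076]), (0.61, [0.566, 0.229, 0.08])]
cuff_axis [(0.88, [0.566, 0.227, 0.021]), (0.72, [0.45, 0.308, 0.022])]
wine_middle [(0.87, [0.562, -0.154, 0.06]), (0.37, [0.565, -0.154, -0.005]), (0.25, [0.331, 0.127, -0.002])]
cradle [(0.63, [0.563, -0.155, -0.002])]
sensor_foot []
upright_bottle_mid [(0.98, [0.754, 0.069, 0.11])]
tasting_glass_mid [(0.83, [0.703, 0.318, 0.078])]
corkscrew [(0.69, [0.397, 0.012, 0.001])]
bung [(0.96, [0.329, 0.128, -0.001])]
top {'fx': 429.7563910070546, 'fy': 429.7563910070546, 'cx': 279.8571452522311, 'cy': 212.69366908426622} [[-0.002, 0.989, -0.149, 0.415], [-1.0, -0.002, -0.0, 0.101], [-0.0, 0.149, 0.989, 1.024], [0.0, 0.0, 0.0, 1.0]]
housing [(0.57, [0.446, 0.31, 0.08]), (0.52, [0.567, 0.227, 0.082])]
cuff_axis [(0.88, [0.563, 0.231, 0.029]), (0.65, [0.449, 0.312, 0.026])]
wine_middle [(0.91, [0.563
[... 361 characters left out ...]
4356669,  0.33217518, -0.06467806,  1.46009788,  0.02161227,
        1.34989822, -0.08851257]), 'joint_vel': array([ 1.62673505e-03, -9.74400879e-05,  1.37069739e-03,  4.26928540e-04,
       -1.47177470e-03,  1.17593645e-03,  5.46966645e-04]), 'joint_torque': array([ 4.49216586e-04, -6.23029089e+01,  2.50891072e-02, -3.90129268e+01,
       -6.10422716e-02,  3.11184092e-02, -4.32546244e-05]), 'ee_pos': array([0.15452942, 0.60562107, 0.222592  ]), 'eef_rot': array([1.24603817e-01, 9.92206574e-01, 5.77718998e-05, 6.71000944e-06]), 'ft_force': array([ 1.12379919, -0.19783822, -1.40759748]), 'torque': array([ 0.01378451, -0.00460404,  0.06523271]), 'grip_force': 0.0, 'width': 0.08720129742982426}
```

```bash
python3 - <<'E'
import cv2
a=cv2.imread("pics/top0.png");cv2.imwrite("pics/topb.png",cv2.resize(a,(784,588),interpolation=cv2.INTER_CUBIC))
s=cv2.imread("pics/scene0.png");cv2.imwrite("pics/sceneb.png",cv2.resize(s,(784,588),interpolation=cv2.INTER_CUBIC))
E
```

```text
(no output)
```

View pics/topb.png

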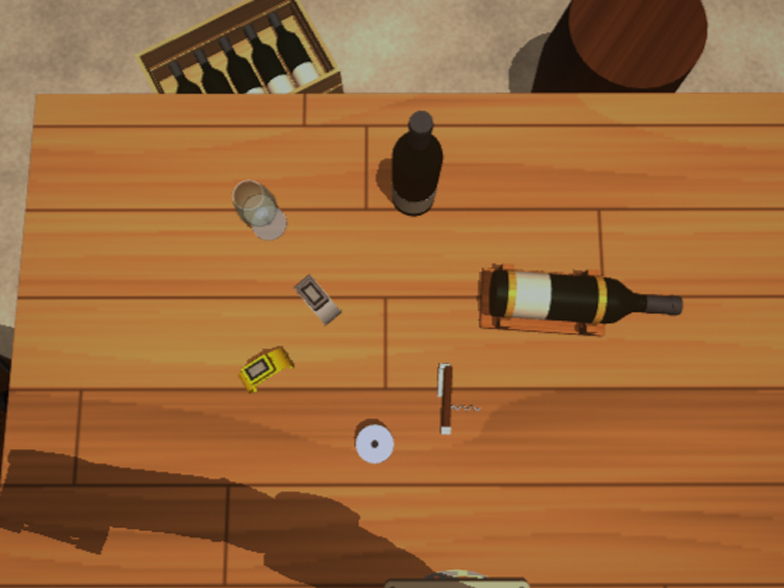

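View pics/sceneb.png

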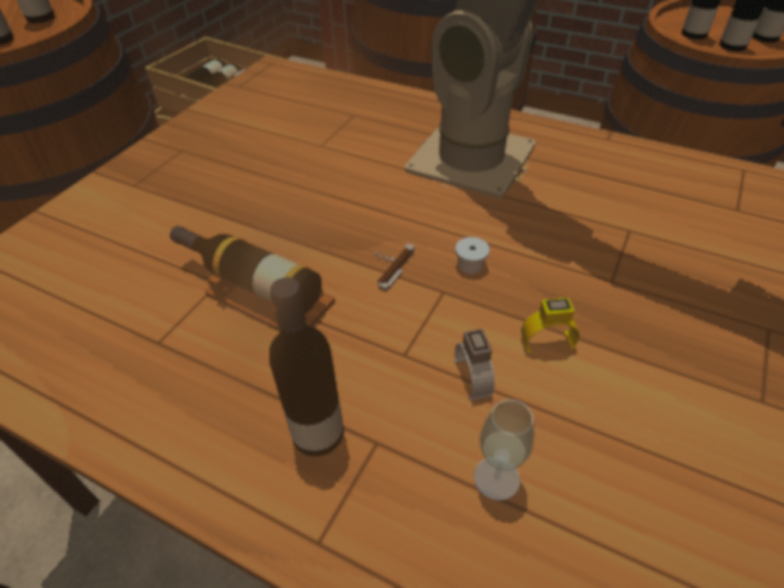

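The top view shows the steel thermometer at about (317,300)/1.4 px, with the yellow look-alike at (265,368)/1.4. The strapped bottle runs from (505,293) to (680,305)/1.4, neck towards −y. Next I'll get the headings.

```bash
python3 - <<'E'
from h import *
a=cv2.imread("pics/top0.png");hsv=cv2.cvtColor(a,cv2.COLOR_BGR2HSV)
m=((hsv[:,:,1]<110)).astype(np.uint8);box=np.zeros_like(m);box[190:240,205:250]=1;m*=box
n,l,st,ce=cv2.connectedComponentsWithStats(m);i=1+np.argmax(st[1:,4]);c=cv2.findContours((l==i).astype(np.uint8),0,1)[0][0]
b=cv2.boxPoints(cv2.minAreaRect(c));print(st[i],b.tolist())
print([np.round(ray("top",*p,0.08),3).tolist() for p in b])
# bottle silhouette: V channel per column
V=hsv[:,:,2]
for u in list(range(354,376,4))+list(range(376,392,3))+list(range(396,428,4))+list(range(455,486,5)):
    col=a[180:245,u].astype(int); wood=(col[:,2]-col[:,0]>70)&(col[:,2]>110)
    k=np.where(~wood)[0]+180; print(u,k.min(),k.max(),end=' | ')
z=np.hstack([cv2.resize(a[185:245,200:260],(400,400),interpolation=2),cv2.resize(a[150:270,335:495],(533,400),interpolation=2)])
cv2.imwrite("pics/z1.png",cv2.resize(z,(800,343)))
E
```

```text
[210 197  33  35 523] [[209.04708862304688, 205.3882293701172], [220.7412109375, 195.3647003173828], [243.54119873046875, 221.96470642089844], [231.84707641601562, 231.9882354736328]]
[[0.574, 0.259, 0.08], [0.597, 0.233, 0.08], [0.537, 0.182, 0.08], [0.514, 0.207, 0.08]]
354 191 234 | 358 189 234 | 362 193 235 | 366 224 235 | 370 194 226 | 374 194 226 | 376 194 236 | 379 195 227 | 382 195 236 | 385 195 227 | 388 195 227 | 391 195 228 | 396 195 228 | 400 196 228 | 404 196 228 | 408 196 238 | 412 194 236 | 416 194 238 | 420 196 239 | 424 197 239 | 455 210 222 | 460 210 222 | 465 210 223 | 470 211 223 | 475 211 223 | 480 211 224 | 485 211 224 |
```

View pics/z1.png

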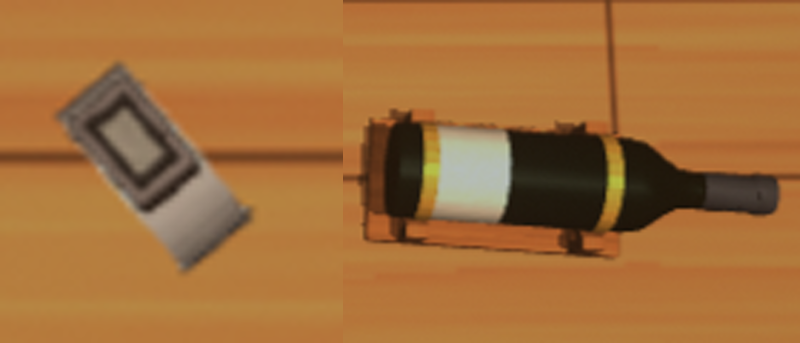

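The left crop shows the bare steel cuff with its housing centred near (223,209) px. The right crop shows the bottle axis running from about (370,210) to (485,217.5) px.

```bash
python3 - <<'E'
from h import *
print("housing top",ray("top",222.8,209.0,.092))
P=[ray("top",u,v,.062) for u,v in((372,210),(400,212),(460,216),(485,217.5))];print(np.round(P,4))
d=P[-1]-P[0];print(np.degrees(np.arctan2(d[1],d[0])))
print([np.round(ray("top",u,210.5,.062),4).tolist() for u in (350,485)])
for p in([.566,.228,.092],):print(pix("top",p))
from scipy.spatial.transform import Rotation as R
s=r.read_state();print(R.from_quat(s["eef_rot"]).as_matrix().round(3))
E
```

```text
housing top [0.56397206 0.22649357 0.092     ]
[[ 0.5659 -0.1077  0.062 ]
 [ 0.5612 -0.1709  0.062 ]
 [ 0.5518 -0.3062  0.062 ]
 [ 0.5483 -0.3625  0.062 ]]
-93.94639904945564
[[0.5648, -0.0578, 0.062], [0.5643, -0.3637, 0.062]]
(np.float64(222.1313194012797), np.float64(208.08979263241784))
[[-0.969  0.247  0.   ]
 [ 0.247  0.969  0.   ]
 [ 0.     0.    -1.   ]]
```

Emit:
{"method": "arm_command", "body": {
  "xyz": [
    [0.025,-0.023,0],
    [0.051,-0.047,0],
    [0.077,-0.071,0],
    [0.103,-0.095,0],
    [0.128,-0.118,0],
    [0.154,-0.142,0],
    [0.18,-0.166,0],
    [0.205,-0.19,0],
    [0.231,-0.213,0],
    [0.257,-0.237,0],
    [0.283,-0.261,0],
    [0.308,-0.285,0],
    [0.334,-0.308,-0.01],
    [0.36,-0.332,-0.02],
    [0.386,-0.356,-0.03],
    [0.411,-0.379,-0.043],
    [0.411,-0.379,-0.043],
    [0.411,-0.379,-0.043],
    [0.411,-0.379,-0.043]
  ],
  "rot": [
    [0,0,0.06],
    [0,0,0.12],
    [0,0,0.18],
    [0,0,0.24],
    [0,0,0.3],
    [0,0,0.36],
    [0,0,0.42],
    [0,0,0.48],
    [0,0,0.54],
    [0,0,0.6],
    [0,0,0.66],
    [0,0,0.72],
    [0,0,0.78],
    [0,0,0.84],
    [0,0,0.9],
    [0,0,0.955],
    [0,0,0.955],
    [0,0,0.955],
    [0,0,0.955]
  ],
  "grip": 1
}}

```text
time: 2.58
ee_pos: [0.5652, 0.2271, 0.1795]
eef_rot: [-0.345, 0.939, 0.0, -0.0]
ft_force: [-0.8, 0.4, 0.6]
width: 0.0871
grip_force: 0.0
```

```bash
python3 - <<'E'
from h import *
a=r.camera("scene")[:,:,::-1]
u,v=pix("scene",[.565,.227,.1]);print(u,v,pix("scene",[.565,.227,.092]))
u,v=int(u),int(v)
cv2.imwrite("pics/s2.png",cv2.resize(a[v-70:v+70,u-80:u+80],(800,700))[:600])
print([(d["conf"],w("scene",d["at"]).round(3)) for d in r.spot_point("housing","scene")])
E
```

```text
340.9892244413777 239.72093203290467 (np.float64(340.6304093819439), np.float64(242.27006254416384))
[(0.82, array([0.563, 0.229, 0.078])), (0.7, array([0.444, 0.314, 0.077]))]
```

View pics/s2.png

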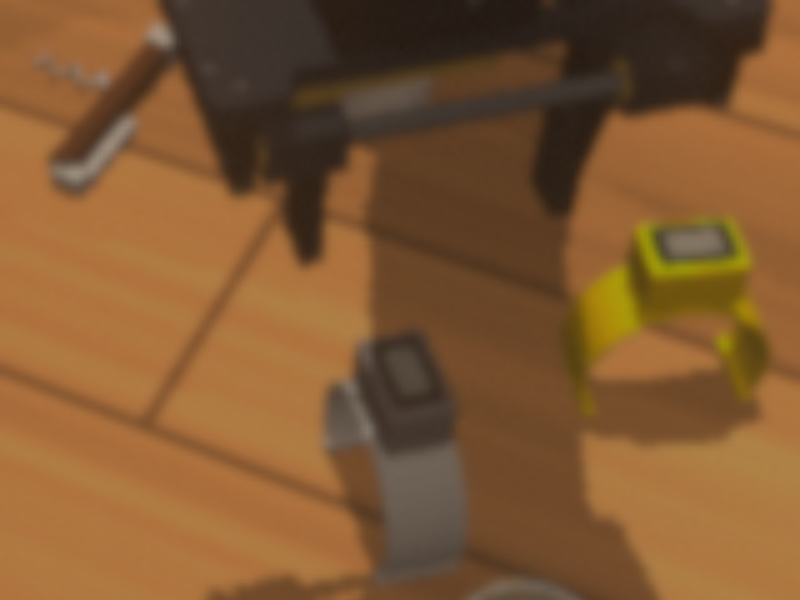

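The housing's top centre is at about (341,243) px, where I predicted (340.6,242.3). The yellow decoy is well clear, so I descend and grip.

Emit:
{"method": "arm_command", "body": {
  "xyz": [
    [0,0,-0.025],
    [0,0,-0.05],
    [0,0,-0.075],
    [0,0,-0.09],
    [0,0,-0.1],
    [0,0,-0.108],
    [0,0,-0.108],
    [0,0,-0.108],
    [0,0,-0.108]
  ],
  "rot": [
    [0,0,0],
    [0,0,0],
    [0,0,0],
    [0,0,0],
    [0,0,0],
    [0,0,0],
    [0,0,0],
    [0,0,0],
    [0,0,0]
  ]
}}

```text
time: 3.43
ee_pos: [0.5662, 0.2271, 0.0729]
eef_rot: [-0.345, 0.938, 0.0, 0.001]
ft_force: [0.3, 0.5, 0.0]
width: 0.0869
grip_force: 0.0
```

Emit:
{"method": "arm_command", "body": {
  "xyz": [
    [0,0,0],
    [0,0,0],
    [0,0,0],
    [0,0,0],
    [0,0,0],
    [0,0,0],
    [0,0,0],
    [0,0,0],
    [0,0,0],
    [0,0,0]
  ],
  "rot": [
    [0,0,0],
    [0,0,0],
    [0,0,0],
    [0,0,0],
    [0,0,0],
    [0,0,0],
    [0,0,0],
    [0,0,0],
    [0,0,0],
    [0,0,0]
  ],
  "grip": 0,
  "squeeze": 50
}}

```text
time: 4.27
ee_pos: [0.5655, 0.2266, 0.0716]
eef_rot: [-0.345, 0.938, 0.0, -0.0]
ft_force: [-0.8, -0.4, 0.7]
width: 0.0296
grip_force: 50.0
```

Emit:
{"method": "arm_command", "body": {
  "xyz": [
    [0,0,0.03],
    [0,0,0.06],
    [0,0,0.09],
    [0,0,0.118],
    [0,-0.025,0.118],
    [0,-0.055,0.118],
    [0,-0.085,0.118],
    [0,-0.115,0.118],
    [0,-0.145,0.118],
    [0,-0.175,0.118],
    [-0.001,-0.205,0.118],
    [-0.001,-0.235,0.118],
    [-0.002,-0.265,0.118],
    [-0.002,-0.295,0.118],
    [-0.003,-0.325,0.118],
    [-0.003,-0.35,0.118],
    [-0.003,-0.375,0.118],
    [-0.003,-0.385,0.118],
    [-0.003,-0.385,0.118],
    [-0.003,-0.385,0.118]
  ],
  "rot": [
    [0,0,0],
    [0,0,0],
    [0,0,0],
    [0,0,0],
    [0,0,-0.055],
    [0,0,-0.11],
    [0,0,-0.165],
    [0,0,-0.22],
    [0,0,-0.275],
    [0,0,-0.33],
    [0,0,-0.385],
    [0,0,-0.44],
    [0,0,-0.495],
    [0,0,-0.55],
    [0,0,-0.605],
    [0,0,-0.66],
    [0,0,-0.715],
    [0,0,-0.773],
    [0,0,-0.773],
    [0,0,-0.773]
  ]
}}

```text
time: 5.93
ee_pos: [0.5623, -0.1583, 0.1893]
eef_rot: [0.033, 0.999, 0.0, -0.0]
ft_force: [0.1, 0.5, 0.0]
width: 0.0292
grip_force: 50.0
```

```bash
python3 - <<'E'
from h import *
from scipy.spatial.transform import Rotation as R
for c in("scene","top"):
    a=r.camera(c)[:,:,::-1];cv2.imwrite(f"pics/{c}3.png",a)
    for l in("housing","cuff_axis","sensor_foot","wine_middle"):
        print(c,l,[(round(d["conf"],2),np.round(w(c,d["at"]),3).tolist()) for d in r.spot_point(l,c)])
s=r.read_state();y=R.from_quat(s["eef_rot"]).as_matrix()[:,1];print(s["ee_pos"],np.degrees(np.arctan2(y[1],y[0])),s["ft_force"],s["width"])
a=cv2.imread("pics/scene3.png");u,v=map(int,pix("scene",[.5625,-.158,.12]));print(u,v)
cv2.imwrite("pics/s3.png",cv2.resize(a[max(v-65,0):v+55,u-80:u+80],(800,600),interpolation=2))
E
```

```text
scene housing [(0.96, [0.446, 0.313, 0.077]), (0.81, [0.562, -0.16, 0.195]), (0.26, [0.562, -0.154, -0.004])]
scene cuff_axis [(0.76, [0.447, 0.308, 0.021])]
scene sensor_foot []
scene wine_middle [(0.7, [0.564, -0.15, 0.061])]
top housing [(0.57, [0.45, 0.309, 0.077])]
top cuff_axis [(0.82, [0.448, 0.31, 0.024]), (0.69, [0.562, -0.154, 0.145])]
top sensor_foot []
top wine_middle []
[ 0.56253803 -0.15809646  0.18959951] 86.15077673553411 [-0.34041042  0.3111161  -0.8353048 ] 0.029506503434462213
181 175
```

View pics/s3.png

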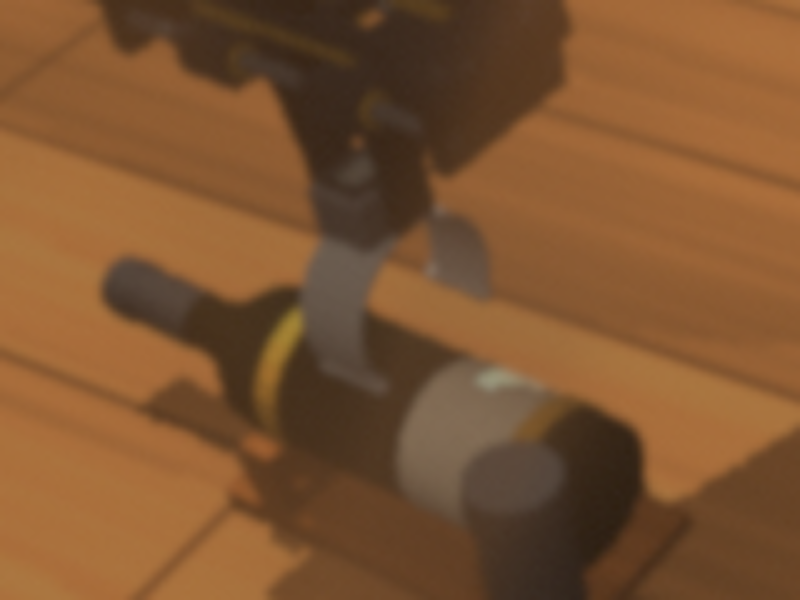

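The cuff hangs above the middle of the bottle, in line with its axis and clear of the straps. I go down to first contact and read the side force.

Emit:
{"method": "arm_command", "body": {
  "xyz": [
    [0,0,-0.012],
    [0,0,-0.025],
    [0,0,-0.034],
    [0,0,-0.038],
    [0,0,-0.04],
    [0,0,-0.042],
    [0,0,-0.042],
    [0,0,-0.042]
  ],
  "rot": [
    [0,0,0],
    [0,0,0],
    [0,0,0],
    [0,0,0],
    [0,0,0],
    [0,0,0],
    [0,0,0],
    [0,0,0]
  ],
  "squeeze": 60
}}

```text
time: 7.1
ee_pos: [0.563, -0.1585, 0.1485]
eef_rot: [0.034, 0.999, 0.0, 0.001]
ft_force: [0.8, 1.1, 4.3]
width: 0.0296
grip_force: 60.0
```

```bash
python3 - <<'E'
from h import *
F=[];
for i in range(4):
    r.camera("top");s=r.read_state();F.append(np.r_[s["ft_force"],s["torque"]])
print(np.mean(F,0).round(2),np.std(F,0).round(2),s["ee_pos"])
E
```

```text
[ 0.23  0.21  5.75  0.08 -0.04 -0.06] [0.44 0.37 0.61 0.02 0.02 0.03] [ 0.5629976  -0.15855813  0.14843583]
```

Contact force is 5.8 N with almost no side force, so the cuff is centred. I press through the snap.

Emit:
{"method": "arm_command", "body": {
  "xyz": [
    [0,0,-0.003],
    [0,0,-0.006],
    [0,0,-0.009],
    [0,0,-0.012],
    [0,0,-0.015],
    [0,0,-0.018],
    [0,0,-0.02]
  ],
  "rot": [
    [0,0,0],
    [0,0,0],
    [0,0,0],
    [0,0,0],
    [0,0,0],
    [0,0,0],
    [0,0,0]
  ]
}}

```text
time: 7.88
ee_pos: [0.5632, -0.1589, 0.1287]
eef_rot: [0.034, 0.999, -0.0, 0.001]
ft_force: [-0.1, -0.7, 6.1]
width: 0.0296
grip_force: 60.0
```

Emit:
{"method": "arm_command", "body": {
  "xyz": [
    [0,0,-0.002],
    [0,0,-0.004],
    [0,0,-0.006],
    [0,0,-0.008],
    [0,0,-0.01],
    [0,0,-0.012],
    [0,0,-0.014],
    [0,0,-0.016],
    [0,0,-0.016],
    [0,0,-0.016]
  ],
  "rot": [
    [0,0,0],
    [0,0,0],
    [0,0,0],
    [0,0,0],
    [0,0,0],
    [0,0,0],
    [0,0,0],
    [0,0,0],
    [0,0,0],
    [0,0,0]
  ]
}}

```text
time: 8.72
ee_pos: [0.5627, -0.1582, 0.1111]
eef_rot: [0.034, 0.999, 0.0, 0.0]
ft_force: [4.8, -0.2, -9.3]
width: 0.0296
grip_force: 60.0
```

Emit:
{"method": "arm_command", "body": {
  "xyz": [
    [0.0003,0,-0.0008],
    [0.0005,0,-0.0015],
    [0.0005,0,-0.0015],
    [0.0005,0,-0.0015]
  ],
  "rot": [
    [0,0,0],
    [0,0,0],
    [0,0,0],
    [0,0,0]
  ]
}}

```text
time: 9.05
ee_pos: [0.5628, -0.1584, 0.1101]
eef_rot: [0.034, 0.999, 0.0, -0.0]
ft_force: [2.6, -0.4, -2.6]
width: 0.0297
grip_force: 60.0
```

Emit:
{"method": "arm_command", "body": {
  "xyz": [
    [0.0003,0,-0.0005],
    [0.0003,0,-0.001],
    [0.0003,0,-0.001],
    [0.0003,0,-0.001]
  ],
  "rot": [
    [0,0,0],
    [0,0,0],
    [0,0,0],
    [0,0,0]
  ]
}}

```text
time: 9.38
ee_pos: [0.5631, -0.1585, 0.1094]
eef_rot: [0.034, 0.999, 0.0, -0.0]
ft_force: [-2.9, 1.0, 5.3]
width: 0.0294
grip_force: 60.0
```

```bash
python3 - <<'E'
from h import *
F=[];
for i in range(4):
    r.camera("top");s=r.read_state();F.append(np.r_[s["ft_force"],s["torque"]])
print(np.mean(F,0).round(2),np.std(F,0).round(2),s["ee_pos"])
E
```

```text
[-2.95  0.65  5.52  0.16  0.67 -0.01] [0.34 0.57 0.85 0.03 0.04 0.01] [ 0.56312904 -0.15845018  0.10940818]
```

Emit:
{"method": "arm_command", "body": {
  "xyz": [
    [-0.0001,0,-0.0003],
    [-0.0001,0,-0.0005],
    [-0.0001,0,-0.0005],
    [-0.0001,0,-0.0005]
  ],
  "rot": [
    [0,0,0],
    [0,0,0],
    [0,0,0],
    [0,0,0]
  ]
}}

```text
time: 9.92
ee_pos: [0.5631, -0.1585, 0.1094]
eef_rot: [0.034, 0.999, 0.0, 0.0]
ft_force: [-3.9, 1.9, 9.4]
width: 0.0296
grip_force: 60.0
```

```bash
python3 - <<'E'
from h import *
F=[];
for i in range(6):
    a=r.camera("scene");s=r.read_state();F.append(np.r_[s["ft_force"],s["torque"]])
print(np.mean(F,0).round(2),np.std(F,0).round(2),s["ee_pos"],s["width"])
for l in("housing","cuff_axis"): print(l,[(round(d["conf"],2),np.round(w("scene",d["at"]),3).tolist()) for d in r.spot_point(l,"scene")])
u,v=map(int,pix("scene",[.5625,-.158,.09]));a=a[:,:,::-1]
cv2.imwrite("pics/s4.png",cv2.resize(a[max(v-65,0):v+55,u-80:u+80],(800,600),interpolation=2))
E
```

```text
[-4.16  1.46 10.15  0.29  1.03  0.  ] [0.21 0.4  0.37 0.02 0.03 0.02] [ 0.56314301 -0.1584609   0.10934692] 0.029375382871881985
housing [(0.75, [0.445, 0.315, 0.079]), (0.71, [0.562, -0.156, 0.118])]
cuff_axis [(0.7, [0.564, -0.157, 0.06]), (0.69, [0.451, 0.307, 0.02])]
```

View pics/s4.png

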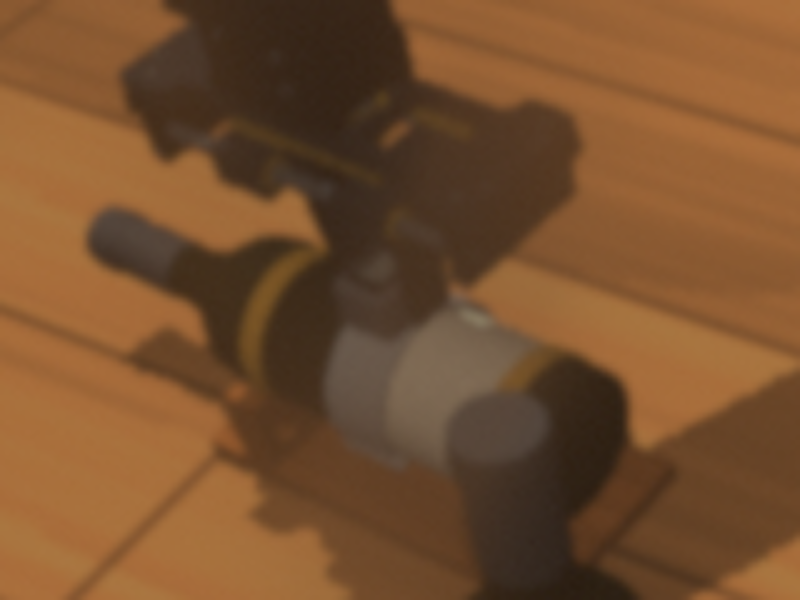

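The cuff is wrapped round the bottle with the housing seated on top, and the lips show below mid-body at about (380,455) px in the crop. The position has stopped while the push holds steady at 10 N, so I hand in.

```bash
python3 -c "
from bench import r
print(r.close_job())"
```

```text
the job is handed in; nothing more can be done
None
```

I clipped the steel thermometer home on the bottle and handed the job in with the arm still pressing down at about 10 N; the hand-in call gave no verdict, and I moved nothing else on the table.

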